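Seat a plug-in charger card in a solar power box with its two levers

ROBOT

A 6-joint arm with a two-finger parallel gripper is mounted at the origin on the work surface. World frame = base frame: x ahead of the robot, y to its left, z up, the work surface at z = 0. Lengths are in m, angles in degrees, forces in N, time in s.
With the tool pointing down it reaches from about 0.25 to 0.725 m from the base axis. Payload 9.7 kg.
Tool frame: the origin (TCP) lies midway between the tips of the shut fingers; the grasp point (between the pads) lies 19 mm behind it; x points along the fingers, y is the direction in which the jaws open and shut, and the axes are right-handed (so a half turn about x gives the same grasp; the last joint's range is limited). The gripper opens to 85 mm and grips with 20 to 120 N. Pads are 22 mm wide; open, the fingers measure 114 mm over their backs; the gripper's body (76 mm by 85 mm) begins 54 mm behind the grasp point. The pads swing forward as they close: fully open they stand 13 mm farther back than shut.
Start: joints at [-71.333, 4.979, 10.078, 95.1, 0, 90], TCP at [0.176, -0.521, 0.231] pointing down, gripper open.
Joint ranges: [-179.16, 179.16], [-48.56, 103.87], [-65.8, 70.77], [-126.05, 130.52], [-82.76, 87.17], [-180, 180]. Speed limits (degrees/s): [127.2, 127.2, 147.25, 180, 180, 180].

INTERFACE

Orientations are given as [roll, pitch, yaw] about the fixed x, y, z axes, in that order (R = Rz(yaw) Ry(pitch) Rx(roll)).
In Python, from workcell import bot, cams gives the robot as it stands.
- The arm moves only by the tool apply_moves, never from a script. Its argument "commands" is a list of rows, each a list of 5 numbers: the shift along the tool's x, y, z in m, then the turn about the tool's x in rad, then the opening, from -1 (shut) to 1 (fully open). In form: [[tx, ty, tz, roll, hand], ...]. A call has 1 to 12 rows; each row is the pose to reach, as a shift and turn from the pose measured when the call began, along the tool's axes at that moment; what a row does not reach only later rows make up. A row lasts 1/10 s, in which the tool goes at most 50 mm and 8.59 degrees, less where a joint would pass 70% of its speed; a pose out of reach is approached as far as the arm can. A call with a gripper value outside its range is refused whole. The fingers move at their own pace and stop on an object; "newtons" is the grip in N (left out, the last holds). Time passes only in rows, so rows that repeat a pose let the fingers close. It gives the time, the measured TCP pose, the force and the opening at its end, in the units of the state.
- bot.get_obs(): the state, without advancing time (a new reading comes with each control period).
- cams.camera(name): name is "side" or "top"; returns a dict with "frame" (400x640x3 uint8, blue, green, red), "depth" (400x640 float32, m along the optical axis (not along the pixel's ray), 0 where there is no reading), "camera_matrix" (3x3 intrinsics, pixels), "D" ([k1, k2, p1, p2, k3] as OpenCV has them; the pictures are not rectified), "R" (3x3) and "t" (3): a world point X has camera coordinates R X + t. Camera axes: x right, y down, z forward; pixel columns grow to the right and rows downward; lengths in m; the calibration is good to about 2 mm. A picture is of the moment at which its call begins.
- bot.job_done(): hands the job in, once; it reports no verdict.
Trained networks look in the newest picture that a camera, given by its name, has taken for a name from the list of things; names that differ only in an ending like _2 or _b are one class to them, and where a whole thing is asked for, a point or a joint stands for the part that bears it (a point fixed in the world has none). Each returns a list of dicts, best first, with "confidence" (0 to 1); they miss things now and then, are a little off and sometimes report something else, mostly with a low value. They report only what shows in the picture. A call takes as long as a camera call. They do not tell look-alikes from the thing itself.
- cams.spot_in(name, camera): "rect" ([left, top, right, bottom] in pixels, round what is visible of it).
The state is a dict: "time": time; "q": joint angles; "qd": joint speeds; "joint_efforts": joint torques, N m; "ee_pos": TCP position; "tcp_rot": TCP orientation; "wrist_force": force on the tool from outside, world axes, zero at the start; "torque": the same for the moment, N m; "opening": finger opening in m.
Only numpy, scipy, OpenCV 4.12 (cv2) and the standard library are available. Lean on these libraries where they do the work, as an engineer would, in place of code of your own. Each camera call takes 0.05 s, during which the arm holds its last target. There are 200 camera calls.

TASK

Take the loose charger card out of the black stand and slide it down the two empty card guides of the grey power box with its levers still standing open, until you feel its edge land on the connector; do not force it into the connector by hand. Then swing the card's two end levers inward until both lie flat and the card is square and fully home. Press gently throughout and leave the other things where they are.

Things in the scene. Friction and masses are not known exactly. Their poses are not given: they have to be found in the camera images.
- card: the charger card, the only loose board: green, 100 mm wide (y), 80 high (z), 3 thick (x), 0.18 kg; its lowest 14 mm is a contact tongue 56 mm wide. Origin: centre of the tongue's lower edge. An aluminium bar, 76 mm long (y) and 10 thick (x), runs along its top from z = 78 to 94 mm. Parts stand up to 23 mm off its +x face at z = 15 to 62 mm. A white lever at each end. It may go in either way round
- card_grip (a point): middle of the card's bar, 86 mm above the card's origin, where to take hold of it across x (10 mm thick); axes as the card
- lever_l_pin (a point): hinge pin (along x) of the lever at the card's +y end, fixed in the card at y = +45 mm, z = 98 mm; axes as the card. The handle is a straight bar 30 mm long from the pin, 7 mm thick, 9 mm wide in x (13 at the tip). Opposite it, beyond the pin, is a rounded toe 18.5 mm long, 5 mm thick
- lever_r_pin (a point): hinge pin of the like lever at the card's -y end (y = -45 mm, z = 98 mm); axes as the card
- lever_l (a joint): angle (rad) of the +y lever: 0 = folded flat on its stop, handle level, pointing to the card's middle just above the bar; grows as the handle rises; 1.2 to 1.4 (nearly upright, leaning inward) at the start, 1.5 at most. It stays where it is left (about 2 N moves its tip). Once the card has landed it runs free down to 0.7 to 0.15 rad, then draws the card down against 3 to 20 N at the handle
- lever_r (a joint): the same for the -y lever. The toes point down past the box's lips while the levers are open and catch under the lips as the handles are swung in and down. Swinging one lever all the way while the other stands open cocks the card in its guides and makes it stiff; about half way at a time is fine
- box: grey sheet-metal power box, fixed, open on top: x -90 to 60 mm, y -69 to 69, 118 mm high at its y sides, 60 at its x ends. Origin: on the ground under the empty slot, whose plane is y-z. Each y side has a folded-in lip on top, 3 mm thick, underside at 114.5 mm, inner edge at |y| = 55.5 mm. A second card, fixed at x = -70 mm, is already home, levers flat, as the finished work should look
- slot_mouth (a point): midpoint between the mouths of the two black card guides, 85 mm above the box's origin; axes as the box. Grooves: 5 mm wide (x) for the 3 mm board, bottoms 103 mm apart (y) for the 100 mm board, flared about 2 mm each way at the mouth. From 20 mm below the mouth leaf springs pinch the board's edges: it takes 1 to 5 N of push to slide and does not drop when let go
- slot_home (a point): where the card's origin lies when the card is fully home: 14 mm above the box's origin; axes as the box
- connector: black edge connector on the box's floor under the slot, 76 by 18.5 mm, top 26 mm above the box's origin (body origin at 3 mm). The contacts in it cannot be seen and their height varies: the tongue lands on them 10 to 2.5 mm above home. 5 to 8 N on them is enough to feel it; they give way at about 24 N, which is the levers' work: over 15 N by hand is forcing it
- stand: black slotted card stand, fixed, 110 mm (x) by 136 mm (y), 42 mm high at its y ends. Origin: centre of its underside. The card stands in its middle slot (along y, 5 mm wide, 32 mm deep), lower edge 8 mm above the ground
- lantern: white solar lantern, 92 mm across, 150 mm high with a thin wire bail up to 188 mm; origin at the centre of its underside. Leave alone
- tumbler: glass tumbler, 74 mm across, 105 mm high; origin at the centre of its underside. Leave alone
- torch: black torch lying on its side, 152 mm long along its x, 42 mm across the head; origin under its middle. Leave alone
- tin: round steel tin box, lid on, 104 mm across, 58 mm high; origin at the centre of its underside. Leave alone
There are look-alikes about, which are no part of the job. Leave any red look-alike of the card alone. Leave any green look-alike of the box alone.

How it is judged (in metres and radians):
On the way:
1. the card stands in the guides and has been felt to land on the connector (pressed on it with at least 3.5 N), both levers still open (contact force between connector and card above 3.5 N and horizontal distance between card and slot_home below 0.006 m and value of joint each of lever_l, lever_r above 1 rad), for 0.1 s.
At the end, for the whole second after the job is handed in: the card is at rest, home in the guides (its lower edge between 2 mm above and 3 mm below the home height, within 5 mm sideways, upright within 0.06 rad and square within 0.08 rad), with both levers folded flat (below 0.15 rad) (z of card in the frame of slot_home between -0.003 and 0.002 m and horizontal distance between card and slot_home below 0.005 m and angle between the x axis of card and the x axis of box, either way round below 0.08 rad and angle between card's own z axis and vertical below 0.06 rad and value of joint each of lever_l, lever_r below 0.15 rad and linear speed of card below 0.01 m/s); the robot touches nothing.
It fails at once if the card is rammed: more than 40 N between card and connector at any time (contact force between connector and card above 40 N).
It fails at once if the card is forced into the connector by hand: more than 15 N on the connector while both levers stand open (contact force between connector and card above 15 N and value of joint each of lever_l, lever_r above 0.9 rad).
It fails at once if a bystander is knocked: lantern, tumbler, torch or tin moved by more than 20 mm (distance of any of lantern, tumbler, torch, tin from where it was at the start of the episode above 0.02 m).
It also fails if it takes over 72 s, if anything falls off the work surface, if the arm or the gripper's body presses on something with over 40 N, if the wrist force passes 120 N, or if a joint passes its speed limit or range.

## Working session

There is one attempt and no reset: what is moved stays moved. The work goes in short steps, Python scripts to look and compute and a tool call to move; the robot and the scene stay as the last step left them, time stands still between calls to the robot, and variables do not carry over. Pictures are saved under pics/ and viewed, about 8 in all and at most 12, crops included, and the job is handed in when it is done.

Besides the shell and the picture viewer there is one more tool, called after "Emit:" as name(argument=value, ...) on one line, values as JSON. apply_moves: Moves the arm, as the interface text tells. Its arguments: {"type":"object","properties":{"commands":{"type":"array"},"newtons":{"type":"number"}},"required":["commands"]}

```bash
mkdir -p pics; cat > h.py <<'E'
import numpy as np, cv2
from workcell import bot, cams
def snap(n):
    return cams.camera(n)
def cloud(c):
    h,w=c['depth'].shape; u,v=np.meshgrid(np.arange(w),np.arange(h))
    p=cv2.undistortPoints(np.stack([u,v],-1).reshape(-1,1,2).astype(np.float64),c['camera_matrix'],c['D']).reshape(h,w,2)
    z=c['depth']; X=np.dstack([p[...,0]*z,p[...,1]*z,z]).astype(float)
    W=(X-c['t'])@c['R']; W[z==0]=np.nan
    return W
E
python3 - <<'E'
from h import *
o=bot.get_obs();print(o)
for n in ['side','top']:
    c=snap(n); np.savez('c_'+n,**c); cv2.imwrite(f'pics/{n}0.png',c['frame'])
    print(n,(-c['R'].T@c['t']).round(3),c['R'].round(2).tolist(),c['camera_matrix'][0,0])
    for k in ['card','box','stand','lantern','tumbler','torch','tin','connector','lever_l_pin']:
        print(k,[(np.round(d['rect']).tolist(),round(d['confidence'],2)) for d in cams.spot_in(k,n)])
E
```

```text
{'time': 0.0, 'q': array([-7.13320453e+01,  5.00896287e+00,  1.00319668e+01,  9.51008537e+01,
        1.17029135e-04,  9.00009317e+01]), 'qd': array([ 0.00525004, -0.08886917,  0.04081553,  0.02396514, -0.05569369,
        0.02064374]), 'joint_efforts': array([-3.74383353e-04, -5.20395041e+01,  4.64799678e+01,  1.65563315e-02,
        1.00593145e-04,  3.81311656e-05]), 'ee_pos': array([ 0.17596408, -0.52082067,  0.23058132]), 'tcp_rot': array([-90.08519929,  89.92215023, 108.58182373]), 'wrist_force': array([ 1.04801649, -0.04780696, -0.86549532]), 'torque': array([0.01317398, 0.03154486, 0.0387682 ]), 'opening': 0.08528814582395847}
side [ 0.335 -0.647  0.561] [[0.93, -0.37, 0.02], [-0.19, -0.53, -0.83], [0.32, 0.76, -0.56]] 365.55723123598926
card [([274.0, 151.0, 291.0, 198.0], 0.79), ([196.0, 143.0, 235.0, 180.0], 0.76), ([274.0, 190.0, 289.0, 252.0], 0.59)]
box [([389.0, 195.0, 498.0, 288.0], 0.97), ([171.0, 253.0, 289.0, 378.0], 0.87), ([301.0, 222.0, 404.0, 330.0], 0.67), ([167.0, 191.0, 227.0, 215.0], 0.42)]
stand [([254.0, 176.0, 310.0, 221.0], 0.89)]
lantern [([386.0, 274.0
[... 649 characters left out ...]
0, 222.0, 186.0, 269.0], 0.83), ([226.0, 187.0, 269.0, 200.0], 0.61), ([221.0, 252.0, 237.0, 311.0], 0.25)]
box [([355.0, 58.0, 421.0, 137.0], 0.8), ([361.0, 244.0, 438.0, 324.0], 0.68)]
stand [([227.0, 178.0, 278.0, 219.0], 0.95)]
lantern [([442.0, 151.0, 501.0, 194.0], 0.77)]
tumbler [([288.0, 122.0, 323.0, 160.0], 0.7)]
torch [([223.0, 252.0, 238.0, 313.0], 0.82)]
tin [([180.0, 162.0, 207.0, 193.0], 0.88), ([224.0, 185.0, 269.0, 201.0], 0.71)]
connector [([369.0, 95.0, 395.0, 105.0], 0.83), ([376.0, 178.0, 406.0, 192.0], 0.75), ([385.0, 266.0, 412.0, 281.0], 0.6)]
lever_l_pin [([224.0, 187.0, 266.0, 199.0], 0.86), ([151.0, 225.0, 185.0, 270.0], 0.78), ([289.0, 204.0, 339.0, 225.0], 0.56)]
```

View pics/side0.png

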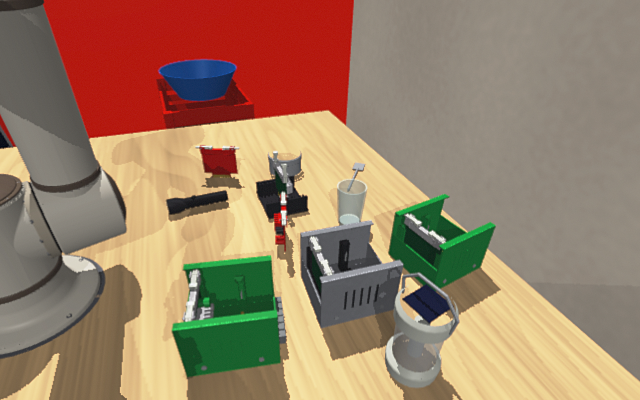

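View pics/top0.png

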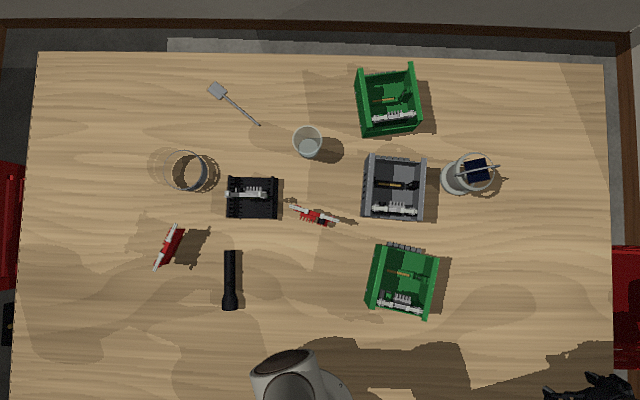

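The top view has the grey box at (393,188), with its empty connector at (391,185). The black stand is at (252,197), holding the card at (246,193). Candidates for the card, in top-view pixels:
- **Green card in the stand:** (246,193). This is the one I choose.
- **Red cards:** (317,213) and (170,246). Leave both alone.
- **Fixed cards inside the boxes:** (395,209), (395,116) and (400,303).

The green boxes are look-alikes. Next I measure and check with a close crop.

```bash
python3 - <<'E'
from h import *
ims=[]
for n,b in [('top',(215,165,290,230)),('top',(350,140,515,230)),('side',(245,140,320,225)),('side',(295,205,405,335))]:
    c=np.load(f'c_{n}.npz'); x0,y0,x1,y1=b
    s=min(390/(x1-x0),290/(y1-y0)); im=cv2.resize(c['frame'][y0:y1,x0:x1],None,fx=s,fy=s,interpolation=cv2.INTER_CUBIC)
    t=np.zeros((295,395,3),np.uint8); t[:im.shape[0],:im.shape[1]]=im; ims.append(t)
cv2.imwrite('pics/crop1.png',np.vstack([np.hstack(ims[:2]),np.hstack(ims[2:])]))
c=np.load('c_top.npz'); W=cloud(c)
def reg(b,zlo,zhi):
    x0,y0,x1,y1=b; P=W[y0:y1,x0:x1].reshape(-1,3); P=P[(P[:,2]>zlo)&(P[:,2]<zhi)]; return P
def rect(P,nm):
    r=cv2.minAreaRect(P[:,:2].astype(np.float32)*1000); print(nm,len(P),np.round(r[0],1),np.round(r[1],1),round(r[2],1),P[:,2].mean().round(4),P.mean(0).round(3))
rect(reg((215,165,290,230),.015,.06),'stand'); rect(reg((215,165,290,230),.085,.108),'bar');rect(reg((215,165,290,230),.112,.15),'levers')
rect(reg((350,140,432,230),.105,.13),'boxlips'); rect(reg((350,140,432,230),.03,.13),'box')
P=reg((350,140,432,230),.112,.125)
from scipy.cluster.vq import kmeans2
m=P[:,1]>np.median([P[:,1].min(),P[:,1].max()]); 
for k in (m,~m): rect(P[k],'lip')
rect(reg((375,200,420,218),.1,.112),'fixed bar/levers')
rect(reg((375,177,410,194),.018,.032),'connector')
rect(reg((440,145,505,197),.05,.2),'lantern'); rect(reg((285,118,326,162),.08,.12),'tumbler'); rect(reg((286,195,345,230),.07,.15),'redcard')
np.set_printoptions(linewidth=250)
print((W[182:204:2,222:274:2,2]*1000).round(0))
E
```

```text
stand 499 [553.4 164. ] [108.6 115.4] 0.2 0.037 [0.554 0.162 0.037]
bar 163 [548.7 134. ] [157.3  25.2] 82.3 0.1009 [0.551 0.163 0.101]
levers 44 [553.6 165. ] [91.6 11.8] 89.6 0.1297 [0.553 0.147 0.13 ]
boxlips 1007 [ 580.6 -195.1] [140.2 150. ] 86.1 0.1164 [ 0.568 -0.193  0.116]
box 1961 [ 586.7 -195. ] [140.6 163.1] 86.4 0.0884 [ 0.576 -0.196  0.088]
lip 455 [ 584. -151.] [ 54.  149.8] 87.3 0.1171 [ 0.574 -0.136  0.117]
lip 459 [ 578.3 -242.6] [ 54.7 149.5] 80.9 0.1173 [ 0.567 -0.251  0.117]
fixed bar/levers 74 [ 524.6 -202.4] [ 33.1 102.1] 9.9 0.1079 [ 0.525 -0.198  0.108]
connector 214 [ 595.2 -202.1] [89.4 18.9] 86.5 0.0246 [ 0.595 -0.197  0.025]
lantern 1098 [ 618.9 -375. ] [91.  91.4] 56.5 0.1372 [ 0.615 -0.366  0.137]
tumbler 268 [690.5  20.3] [72.5 70.7] 2.1 0.0988 [0.696 0.021 0.099]
redcard 251 [512.4  -1.7] [124.3  17.4] 74.5 0.099 [ 0.512 -0.001  0.099]
[[  3.   3.  -1.  41.  40.  41.  30.   8.  11.  10.  10.  10.   9.   7.   6.   7.   8.  10.   7.   8.   9.   8.   7.  38.  39.  39.]
 [  1.   3.  -2.  44.  27.   7.   9.  12.   9.  11.   9.  10.   9.   8.   7.   8.  10. 
[... 543 characters left out ...]
36. 110. 108.   8.  22.  40.  41.]
 [ -2.  -1. 136.  90. 103. 106. 103. 105. 102. 105. 103. 104. 102. 102.  99. 102. 100. 101. 135. 133. 121. 110.  92.   9.  44.  43.]
 [ -0.  -2. 108. 107. 103. 102.  99. 103. 104. 102. 101.  99. 101. 103. 101. 103. 103. 101. 134. 134. 119. 107.  92.  37.  40.  39.]
 [ -0.   1.  -3.  43.  40.  39.  24.   8.  10.   7.  12.  12.  12.  13.  14.  15.  21.  22.  14.  91.  95.  97.  39.  37.  44.  37.]
 [ -1.   0.   5.  41.  22.   4.   5.  12.   6.   9.   9.   7.   9.   8.   8.   9.   6.   5.   8.   9.  10.   6.   9.  19.  43.  40.]
 [ -0.  -1.  -3.  41.  39.  37.  10.   7.   6.   5.   8.  10.   4.   8.   5.   5.   9.   8.  11.   7.   8.   5.  10.  11.  39.  35.]]
```

View pics/crop1.png

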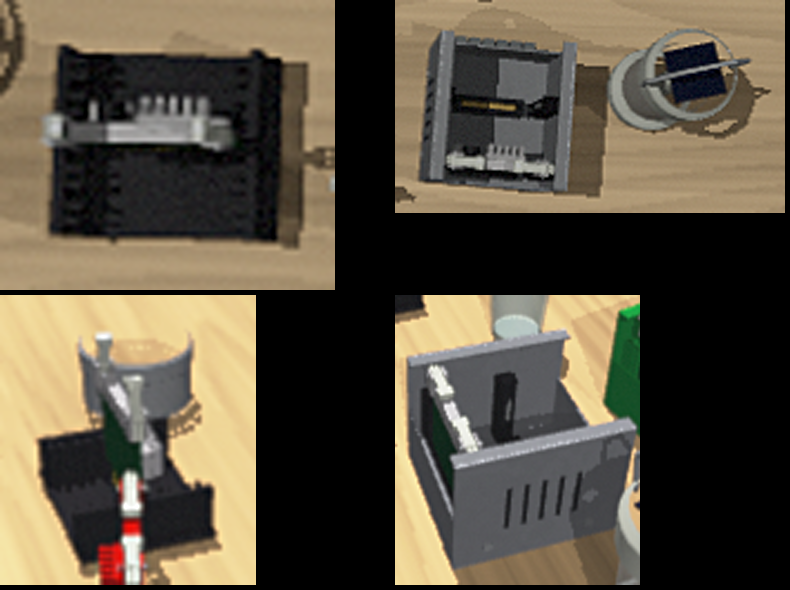

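The crop confirms it: the card in the stand is green, its levers are up, and its parts face world +x. I'll now fit the bar and the box more precisely.

```bash
cat >> h.py <<'E'
from scipy.spatial.transform import Rotation as Rn
def axes(o): return Rn.from_euler('xyz',o['tcp_rot'],degrees=True).as_matrix()
def fitline(P,k=1):  # robust line in xy; dir
    vx,vy,x,y=cv2.fitLine((P[:,:2]*1000).astype(np.float32),cv2.DIST_HUBER,0,.1,.01).ravel(); 
    if vy<0: vx,vy=-vx,-vy
    return np.array([x,y]),np.degrees(np.arctan2(vy,vx))-90
E
python3 - <<'E'
from h import *
c=np.load('c_top.npz'); W=cloud(c)
P=W[190:204,232:256].reshape(-1,3); P=P[(P[:,2]>.094)&(P[:,2]<.11)]
print('bar',len(P),fitline(P),P.min(0).round(4),P.max(0).round(4))
# per-column bar x extents, and side camera bar
s=np.load('c_side.npz'); Ws=cloud(s)
Q=Ws[140:225,245:320].reshape(-1,3); 
for lo,hi in((.095,.108),(.115,.15)):
    q=Q[(Q[:,2]>lo)&(Q[:,2]<hi)&(Q[:,0]<.6)&(Q[:,1]>.09)]; print('side',lo,len(q),fitline(q),q.min(0).round(4),q.max(0).round(4),np.median(q,0).round(4))
L=W[180:205,215:275].reshape(-1,3); L=L[L[:,2]>.115]
for m in (L[:,1]>.16,L[:,1]<.16): print('lever',m.sum(),L[m].mean(0).round(4),L[m].max(0).round(4),L[m].min(0).round(4))
B=W[140:232,350:434].reshape(-1,3); B=B[(B[:,2]>.111)&(B[:,2]<.123)]
for m in (B[:,1]>-.19,B[:,1]<-.2):
    b=B[m]; b=b[np.abs(b[:,1]-np.median(b[:,1]))<.02]; print('lip',len(b),fitline(b),b.min(0).round(4),b.max(0).round(4))
C=W[178:194,375:408].reshape(-1,3); C=C[(C[:,2]>.019)&(C[:,2]<.031)]; print('conn',fitline(C),np.median(C,0),C.min(0).round(4),C.max(0).round(4))
F=W[196:220,370:425].reshape(-1,3); F=F[(F[:,2]>.09)&(F[:,2]<.117)&(F[:,0]<.56)&(abs(F[:,1]+.196)<.05)]; print('fixedcard',len(F),fitline(F),F.min(0).round(4),F.max(0).round(4))
print(axes(bot.get_obs()).round(3))
E
```

```text
bar 100 (array([551.8973 , 167.99306], dtype=float32), np.float32(0.57806396)) [0.5475 0.1405 0.0949] [0.5571 0.1964 0.1071]
side 0.095 109 (array([550.5785, 165.4777], dtype=float32), np.float32(0.38545227)) [0.544  0.1155 0.0952] [0.5612 0.2153 0.1079] [0.5507 0.1681 0.102 ]
side 0.115 74 (array([551.83624, 156.45702], dtype=float32), np.float32(0.13408661)) [0.5462 0.1194 0.1152] [0.5589 0.2113 0.137 ] [0.5518 0.1275 0.1287]
lever 12 [0.5532 0.2019 0.1344] [0.5574 0.2038 0.1361] [0.5479 0.1989 0.1329]
lever 28 [0.5529 0.1244 0.1301] [0.5593 0.1291 0.138 ] [0.5474 0.1193 0.1158]
lip 415 (array([ 583.56665, -132.59465], dtype=float32), np.float32(87.44975)) [ 0.5105 -0.1519  0.1111] [ 0.6595 -0.1206  0.1228]
lip 400 (array([ 574.2121, -256.4009], dtype=float32), np.float32(85.201996)) [ 0.5019 -0.2682  0.1114] [ 0.6502 -0.2367  0.1227]
conn (array([ 595.89404, -197.71529], dtype=float32), np.float32(-2.7393112)) [ 0.59611788 -0.19767938  0.02525864] [ 0.584  -0.2423  0.019 ] [ 0.6062 -0.1577  0.0307]
fixedcard 196 (array([ 524.57605, -197.24385], dtype=float32), np.float32(-4.053993)) [ 0.5137 -0.2453  0.0901] [ 0.5374 -0.147   0.117 ]
[[-0.     0.32  -0.947]
 [ 0.    -0.947 -0.32 ]
 [-1.    -0.    -0.   ]]
```

Emit:
apply_moves(commands=[[0,-0.53,-0.575,-1.25,1],[0,-0.53,-0.575,-1.25,1],[0,-0.53,-0.575,-1.25,1],[0,-0.53,-0.575,-1.25,1],[0,-0.53,-0.575,-1.25,1],[0,-0.53,-0.575,-1.25,1],[0,-0.53,-0.575,-1.25,1],[0,-0.53,-0.575,-1.25,1],[0,-0.53,-0.575,-1.25,1],[0,-0.53,-0.575,-1.25,1],[0,-0.53,-0.575,-1.25,1],[0,-0.53,-0.575,-1.25,1]], newtons=40)

```text
time: 2.2
ee_pos: [0.4644, 0.0076, 0.2316]
tcp_rot: [83.8, 89.9, -5.9]
wrist_force: [0.7, -0.7, -0.3]
opening: 0.0855
```

Emit:
apply_moves(commands=[[0,0.087,-0.157,0,1],[0,0.087,-0.157,0,1],[0,0.087,-0.157,0,1],[0,0.087,-0.157,0,1],[0,0.087,-0.157,0,1],[0,0.087,-0.157,0,1]])

```text
time: 2.8
ee_pos: [0.5505, 0.1655, 0.2311]
tcp_rot: [-14.3, 90.0, -104.0]
wrist_force: [0.4, -0.7, 0.7]
opening: 0.0857
```

```bash
python3 - <<'E'
from h import *
o=bot.get_obs();print(o['ee_pos'],axes(o).round(4).tolist())
c=snap('side'); W=cloud(c)
im=cv2.resize(c['frame'][60:240,220:380],None,fx=3.3,fy=3.3,interpolation=cv2.INTER_CUBIC); cv2.imwrite('pics/hover.png',im)
E
```

```text
[0.55051449 0.16552206 0.23108249] [[-0.0002, 1.0, 0.0067], [-0.0006, 0.0067, -1.0], [-1.0, -0.0002, 0.0006]]
```

View pics/hover.png

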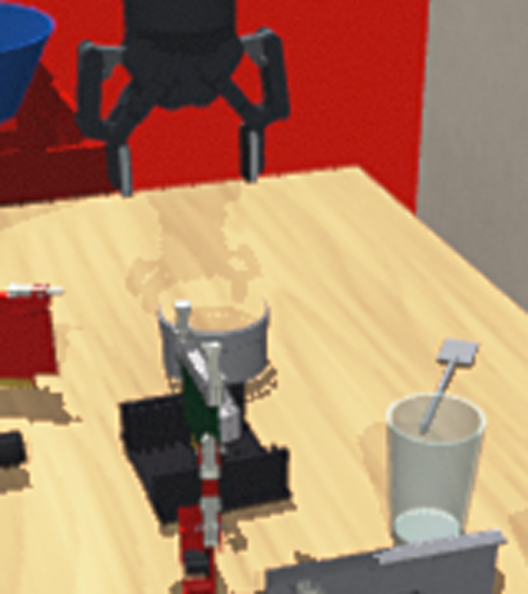

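The gripper hovers over the stand at (185,140), with its jaws across the card and nothing in the way. Descend and grip.

Emit:
apply_moves(commands=[[0.05,0.001,0,0,1],[0.1,0.001,0,0,1],[0.125,0.001,0,0,1],[0.14,0.001,0,0,1],[0.153,0.001,0,0,1],[0.153,0.001,0,0,1],[0.153,0.001,0,0,-1],[0.153,0.001,0,0,-1],[0.153,0.001,0,0,-1],[0.153,0.001,0,0,-1],[0.153,0.001,0,0,-1],[0.153,0.001,0,0,-1]], newtons=40)

```text
time: 4.05
ee_pos: [0.5517, 0.1648, 0.079]
tcp_rot: [78.2, 89.9, -11.4]
wrist_force: [0.9, -0.1, 3.0]
opening: 0.0095
```

Emit:
apply_moves(commands=[[-0.02,0,0,0,-1],[-0.04,0,0,0,-1],[-0.08,0,0,0,-1],[-0.12,0,0,0,-1],[-0.16,0,0,0,-1],[-0.16,0,0,0,-1],[-0.16,0,0,0,-1]])

```text
time: 4.75
ee_pos: [0.5519, 0.165, 0.2392]
tcp_rot: [90.6, 89.9, 0.9]
wrist_force: [-0.1, -0.1, -2.1]
opening: 0.0092
```

```bash
python3 - <<'E'
from h import *
o=bot.get_obs();print(o['ee_pos'],o['opening'],o['wrist_force'],axes(o).round(4).tolist())
c=snap('side'); np.savez('c_lift',**c); W=cloud(c)
im=cv2.resize(c['frame'][40:220,220:380],None,fx=3.3,fy=3.3,interpolation=cv2.INTER_CUBIC); cv2.imwrite('pics/lift.png',im)
E
```

```text
[0.55185372 0.16500521 0.23918891] 0.009159494970139528 [-0.12264362 -0.07597995 -2.09646739] [[0.0022, 1.0, 0.0057], [0.0, 0.0057, -1.0], [-1.0, 0.0022, -0.0]]
```

View pics/lift.png

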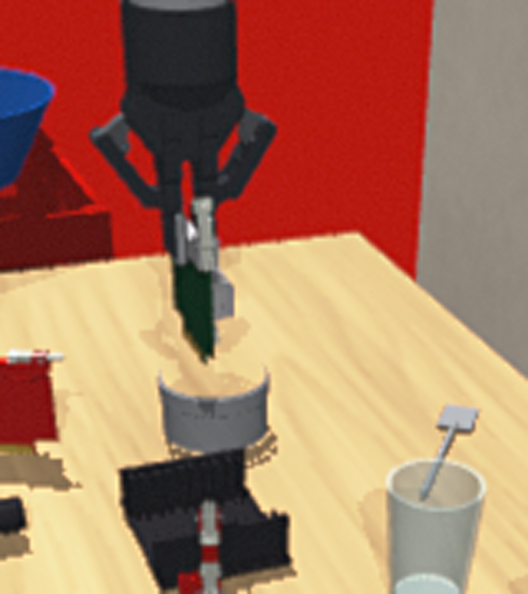

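Emit:
apply_moves(commands=[[0,0.005,0.04,0.01,-1],[0,0.01,0.08,0.02,-1],[0,0.015,0.12,0.03,-1],[0,0.02,0.17,0.04,-1],[0,0.025,0.22,0.05,-1],[0,0.03,0.27,0.06,-1],[0,0.036,0.31,0.07,-1],[0,0.042,0.345,0.07,-1],[0,0.042,0.361,0.07,-1],[0,0.042,0.361,0.07,-1],[0,0.042,0.361,0.07,-1]])

```text
time: 5.9
ee_pos: [0.595, -0.1953, 0.2368]
tcp_rot: [-99.1, 89.9, 167.2]
wrist_force: [-0.3, 0.2, -2.5]
opening: 0.0097
```

```bash
python3 - <<'E'
from h import *
o=bot.get_obs();print(o['ee_pos'],o['opening'],o['wrist_force'],axes(o).round(4).tolist())
ims=[]
for n,b in (('side',(270,60,420,300)),('top',(340,120,460,240))):
    c=snap(n); np.savez('c_h'+n,**c); W=cloud(c); x0,y0,x1,y1=b
    s=min(395/(x1-x0),590/(y1-y0)); im=cv2.resize(c['frame'][y0:y1,x0:x1],None,fx=s,fy=s,interpolation=cv2.INTER_CUBIC)
    t=np.zeros((590,395,3),np.uint8); t[:im.shape[0],:im.shape[1]]=im; ims.append(t)
cv2.imwrite('pics/hov2.png',np.hstack(ims))
E
```

```text
[ 0.595023   -0.19533151  0.23678683] 0.009702755634159515 [-0.27492043  0.24236874 -2.476285  ] [[-0.002, 0.9979, -0.0645], [0.0004, -0.0645, -0.9979], [-1.0, -0.002, -0.0003]]
```

View pics/hov2.png

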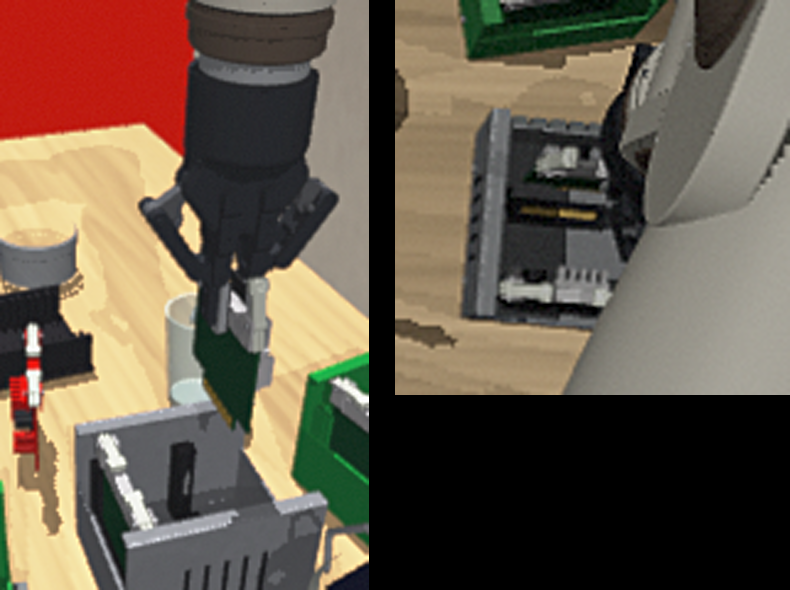

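```bash
python3 - <<'E'
from h import *
c=np.load('c_hside.npz'); W=cloud(c); f=c['frame'].astype(int)
hsv=cv2.cvtColor(c['frame'],cv2.COLOR_BGR2HSV); green=(hsv[...,0]>45)&(hsv[...,0]<90)&(hsv[...,1]>90)
def rep(b,zlo,zhi,xlo,xhi,ylo,yhi,nm,m=None):
    x0,y0,x1,y1=b; P=W[y0:y1,x0:x1].reshape(-1,3); M=np.ones(len(P),bool) if m is None else m[y0:y1,x0:x1].ravel()
    P=P[M&(P[:,2]>zlo)&(P[:,2]<zhi)&(P[:,0]>xlo)&(P[:,0]<xhi)&(P[:,1]>ylo)&(P[:,1]<yhi)]
    print(nm,len(P),fitline(P),np.percentile(P,[1,50,99],axis=0).round(4).tolist()); return P
P=rep((340,150,385,240),.15,.3,.55,.65,-.26,-.13,'card face',green)
P=rep((340,150,385,240),.2,.235,.57,.62,-.26,-.13,'card edge band z.2-.235',green)
P=rep((300,230,335,300),.05,.10,.49,.56,-.27,-.12,'fixed face',green)
P=rep((300,230,335,300),.095,.111,.49,.56,-.27,-.12,'fixed bar')
P=rep((295,215,405,270),.112,.123,.49,.69,-.16,-.10,'far lip')
P=rep((295,240,410,300),.112,.123,.49,.69,-.29,-.22,'near lip')
t=np.load('c_htop.npz'); W=cloud(t); c=t
P=rep((375,180,402,195),.019,.031,.5,.7,-.26,-.1,'conn top')
P=rep((378,155,405,182),.08,.3,.5,.7,-.26,-.1,'card top cam')
P=rep((362,150,378,222),.112,.123,.49,.69,-.16,-.10,'far lip')
E
```

```text
card face 630 (array([ 593.5861 , -204.43661], dtype=float32), np.float32(-3.5967484)) [[0.5906, -0.2431, 0.178], [0.5934, -0.2075, 0.208], [0.5972, -0.1499, 0.241]]
card edge band z.2-.235 376 (array([ 593.56104, -204.5685 ], dtype=float32), np.float32(-3.6454697)) [[0.5906, -0.2431, 0.2005], [0.5933, -0.2079, 0.2154], [0.5973, -0.1491, 0.2346]]
fixed face 94 (array([ 526.46014, -160.69943], dtype=float32), np.float32(-3.683342)) [[0.5239, -0.1991, 0.0506], [0.5259, -0.1697, 0.0658], [0.5279, -0.1425, 0.079]]
fixed bar 312 (array([ 520.7631 , -194.06972], dtype=float32), np.float32(-5.0401077)) [[0.5018, -0.2584, 0.0951], [0.5217, -0.1855, 0.1033], [0.559, -0.121, 0.1109]]
far lip 386 (array([ 563.9683 , -132.74637], dtype=float32), np.float32(89.11287)) [[0.5106, -0.1573, 0.1132], [0.5544, -0.1326, 0.1174], [0.6246, -0.1206, 0.1196]]
near lip 758 (array([ 575.03546, -256.24777], dtype=float32), np.float32(84.05046)) [[0.5029, -0.2663, 0.1123], [0.5656, -0.256, 0.1173], [0.6495, -0.2237, 0.1193]]
conn top 176 (array([ 596.249  , -190.81056], dtype=float32), np.float32(-4.3469925)) [[0.5855, -0.226, 0.0193], [0.5961, -0.1908, 0.0257], [0.6063, -0.1579, 0.0305]]
card top cam 271 (array([ 596.0955, -165.7152], dtype=float32), np.float32(-4.0098724)) [[0.5844, -0.1951, 0.1691], [0.5959, -0.1665, 0.2576], [0.618, -0.1436, 0.2946]]
far lip 413 (array([ 583.22003, -132.58954], dtype=float32), np.float32(87.23395)) [[0.5108, -0.1515, 0.1128], [0.5769, -0.1329, 0.1172], [0.6588, -0.1228, 0.121]]
```

Measured in the same camera, the card plane is within 0.3 mm of the slot plane and the yaw matches (-3.65° against -3.7°). Going down to just inside the mouths.

Emit:
apply_moves(commands=[[0.03,0,0,0,-1],[0.06,0,0,0,-1],[0.08,0,0,0,-1],[0.09,0,0,0,-1],[0.097,0,0,0,-1],[0.104,0,0,0,-1],[0.108,0,0,0,-1],[0.108,0,0,0,-1]])

```text
time: 6.8
ee_pos: [0.5954, -0.1946, 0.1298]
tcp_rot: [-47.2, 90.0, -140.8]
wrist_force: [-0.5, -0.1, -1.7]
opening: 0.0093
```

```bash
python3 - <<'E'
from h import *
o=bot.get_obs();print(o['ee_pos'],o['opening'],o['wrist_force'],o['torque'],axes(o).round(4).tolist())
c=snap('side'); np.savez('c_in',**c)
cv2.imwrite('pics/in.png',cv2.resize(c['frame'][130:330,280:430],None,fx=3,fy=3,interpolation=cv2.INTER_CUBIC))
E
```

```text
[ 0.59539062 -0.19455782  0.1298466 ] 0.009333430271739633 [-0.4896345  -0.14122553 -1.67963536] [-0.13654371 -0.0784584   0.0242165 ] [[-0.0003, 0.998, -0.063], [-0.0002, -0.063, -0.998], [-1.0, -0.0002, 0.0002]]
```

View pics/in.png

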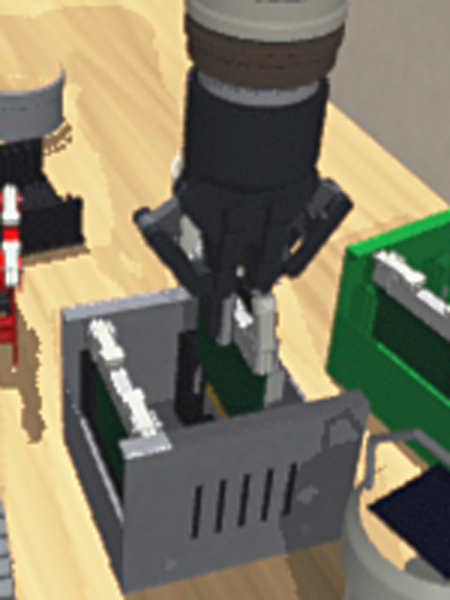

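Emit:
apply_moves(commands=[[0.005,0,0.0005,0,-1],[0.01,0,0.0005,0,-1],[0.015,0,0.0005,0,-1],[0.02,0,0.0005,0,-1],[0.025,0,0.0005,0,-1],[0.029,0,0.0005,0,-1],[0.029,0,0.0005,0,-1]])

```text
time: 7.55
ee_pos: [0.5949, -0.1949, 0.1]
tcp_rot: [-96.4, 89.9, 170.0]
wrist_force: [-0.9, 0.2, -5.3]
opening: 0.0093
```

Emit:
apply_moves(commands=[[0.0015,0,0,0,-1],[0.003,0,0,0,-1],[0.0045,0,0,0,-1]])

```text
time: 7.85
ee_pos: [0.595, -0.195, 0.0957]
tcp_rot: [-92.0, 89.9, 174.4]
wrist_force: [-2.9, 0.4, 2.5]
opening: 0.0091
```

Emit:
apply_moves(commands=[[0.001,0,0,0,-1],[0.002,0,0,0,-1]])

```text
time: 8.05
ee_pos: [0.595, -0.195, 0.0938]
tcp_rot: [-91.2, 89.9, 175.2]
wrist_force: [-4.0, 1.0, 2.2]
opening: 0.009
```

Emit:
apply_moves(commands=[[0.001,-0.0005,0,0,-1],[0.002,-0.0005,0,0,-1]])

```text
time: 8.25
ee_pos: [0.5947, -0.195, 0.092]
tcp_rot: [-77.3, 90.0, -170.9]
wrist_force: [-1.7, -0.0, 3.2]
opening: 0.0092
```

Emit:
apply_moves(commands=[[0.001,0,0,0,-1],[0.002,0,0,0,-1]])

```text
time: 8.45
ee_pos: [0.5951, -0.195, 0.0909]
tcp_rot: [72.9, 89.9, -20.7]
wrist_force: [-5.0, 1.6, 13.5]
opening: 0.0091
```

Landed: the force rose from about 3 to 13.5 N at TCP z 0.091. I'll hold gently.

Emit:
apply_moves(commands=[[0.0008,0,0,0,-1],[0.0008,0,0,0,-1],[0.0008,0,0,0,-1]])

```text
time: 8.75
ee_pos: [0.5951, -0.195, 0.091]
tcp_rot: [73.9, 89.9, -19.7]
wrist_force: [-3.8, 1.8, 7.5]
opening: 0.0088
```

Emit:
apply_moves(commands=[[0.0011,0,0,0,-1],[0.0011,0,0,0,-1],[0.0011,0,0,0,-1]])

```text
time: 9.05
ee_pos: [0.5952, -0.195, 0.091]
tcp_rot: [74.2, 89.8, -19.4]
wrist_force: [-4.2, 0.8, 9.5]
opening: 0.0093
```

Emit:
apply_moves(commands=[[0,0,0,0,-0.4],[0,0,0,0,-0.4],[0,0,0,0,-0.4],[0,0,0,0,-0.4],[-0.03,0,0,0,-0.4],[-0.07,0,0,0,-0.4],[-0.095,0,0,0,-1],[-0.095,0,0,0,-1],[-0.095,0,0,0,-1]])

```text
time: 9.95
ee_pos: [0.5952, -0.195, 0.186]
tcp_rot: [74.4, 89.8, -19.2]
wrist_force: [0.8, -0.2, -0.7]
opening: -0.0002
```

```bash
python3 - <<'E'
from h import *
o=bot.get_obs();print(o['ee_pos'],o['opening'],o['wrist_force'],o['q'].round(1),axes(o).round(4).tolist())
c=snap('side'); np.savez('c_rel',**c); W=cloud(c); f=c['frame']
cv2.imwrite('pics/rel.png',cv2.resize(f[150:330,290:420],None,fx=3.3,fy=3.3,interpolation=cv2.INTER_CUBIC))
# box frame coords
a=np.radians(-3.7); R=np.array([[np.cos(a),np.sin(a)],[-np.sin(a),np.cos(a)]])
B=W.copy(); B[...,:2]=(W[...,:2]-[.5957,-.1955])@R.T
P=B[150:330,290:420].reshape(-1,3); P=P[(abs(P[:,0])<.012)&(abs(P[:,1])<.055)&(P[:,2]>.09)&(P[:,2]<.16)]
for lo in np.arange(.09,.16,.005):
    q=P[(P[:,2]>=lo)&(P[:,2]<lo+.005)]
    for m in (q[:,1]>.025,abs(q[:,1])<.025,q[:,1]<-.025):
        if m.sum(): print(round(lo,3),m.sum(),q[m].min(0).round(4),q[m].max(0).round(4))
E
```

```text
[ 0.59520132 -0.19504485  0.18601683] -0.0001757121242834199 [ 0.77849547 -0.20548771 -0.70743034] [-18.1  14.8  16.2  91.2  -0.   75.5] [[0.0033, 0.998, -0.0628], [-0.0011, -0.0628, -0.998], [-1.0, 0.0033, 0.0009]]
0.09 5 [-0.0023  0.0286  0.0906] [-0.0017  0.0505  0.092 ]
0.09 13 [-0.0022 -0.0225  0.0901] [-0.0012  0.0238  0.0929]
0.095 2 [-0.0051  0.0327  0.0982] [-0.0042  0.0401  0.0993]
0.095 4 [-0.0052 -0.023   0.0994] [-0.0047  0.023   0.0999]
0.1 10 [-0.0073  0.0277  0.1003] [-0.0045  0.0496  0.1049]
0.1 23 [-0.006  -0.0242  0.1001] [-0.0044  0.0233  0.1049]
0.1 4 [-0.007  -0.0393  0.1006] [-0.005  -0.027   0.1049]
0.105 16 [-0.0075  0.0253  0.105 ] [0.0046 0.0501 0.1099]
0.105 23 [-0.0058 -0.0224  0.1057] [-0.0044  0.0228  0.1095]
0.105 12 [-0.0074 -0.0452  0.105 ] [ 0.0003 -0.0256  0.11  ]
0.11 45 [-0.0074  0.0252  0.1101] [0.0069 0.0529 0.115 ]
0.11 92 [-0.0057 -0.0242  0.1101] [0.0051 0.0244 0.115 ]
0.11 23 [-0.0075 -0.0472  0.11  ] [ 0.007  -0.0251  0.1146]
0.115 16 [-0.0096  0.0296  0.1151] [0.0064 0.0467 0.1198]
0.115 14 [-0.0042 -0.0193  0.1151] [0.0035 0.0221 0.116 ]
0.115 36 [-0.0104 -0.055   0.1154] [ 0.0083 -0.026   0.12  ]
0.12 28 [-0.0091  0.0384  0.12  ] [0.007  0.0508 0.1249]
0.12 32 [-0.0096 -0.0467  0.12  ] [ 0.0066 -0.0348  0.1249]
0.125 8 [-0.0044  0.0408  0.1257] [0.0031 0.0478 0.1296]
0.125 16 [-0.0046 -0.0448  0.1253] [ 0.0028 -0.0361  0.13  ]
0.13 9 [-0.0042  0.0388  0.1302] [0.0031 0.0471 0.1348]
0.13 16 [-0.0046 -0.0436  0.1302] [ 0.0034 -0.0372  0.1349]
0.135 7 [-0.0038  0.0376  0.1352] [0.0032 0.0401 0.1397]
0.135 12 [-0.0058 -0.0423  0.1351] [ 0.0028 -0.037   0.1399]
0.14 13 [-0.0064  0.0364  0.1405] [0.006  0.0452 0.1449]
0.14 22 [-0.0069 -0.0424  0.1401] [ 0.0052 -0.0355  0.145 ]
0.145 21 [-0.0054  0.0345  0.145 ] [0.0058 0.0427 0.1484]
0.145 24 [-0.0065 -0.04    0.1455] [ 0.0055 -0.0331  0.1488]
```

View pics/rel.png

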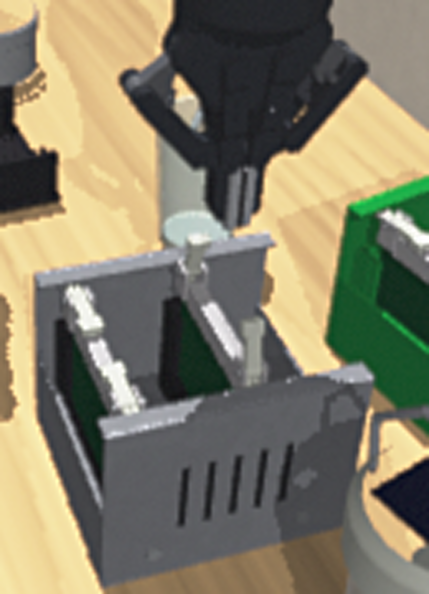

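The card stands in the guides with both levers up, tips at crop pixels (195,245) and (253,325), and its bar top at 0.114, so 6 mm above home. Next I swing the -y lever half way with the closed fingers.

Emit:
apply_moves(commands=[[0,0,0.045,0,-1],[0,0,0.068,0,-1],[0.01,0,0.068,0,-1],[0.035,0,0.068,0,-1],[0.048,0,0.068,0,-1],[0.048,0,0.065,0,-1],[0.048,0,0.059,0,-1],[0.048,0,0.053,0,-1],[0.048,0,0.047,0,-1],[0.048,0,0.042,0,-1],[0.048,0,0.039,0,-1],[0.048,0,0.039,0,-1]])

```text
time: 11.2
ee_pos: [0.5926, -0.2333, 0.1374]
tcp_rot: [81.8, 89.9, -11.8]
wrist_force: [0.3, 0.2, 0.6]
opening: 0.0002
```

Emit:
apply_moves(commands=[[-0.02,0,0.002,0,-1],[-0.05,0,0.002,0,-1],[-0.05,0,-0.04,0,-1],[-0.05,0,-0.085,0,-1],[-0.05,0,-0.107,0,-1],[-0.03,0,-0.107,0,-1],[0,0,-0.107,0,-1],[0,0,-0.107,0,-1],[0,0,-0.1,0,-1],[0,0,-0.093,0,-1],[0,0,-0.087,0,-1],[0,0,-0.082,0,-1]])

```text
time: 12.4
ee_pos: [0.5981, -0.1522, 0.1384]
tcp_rot: [91.0, 89.8, -2.6]
wrist_force: [-0.4, 3.4, 0.2]
opening: 0.0003
```

Emit:
apply_moves(commands=[[0,0,0.005,0,-1],[0,0,0.005,0,-1],[-0.03,0,0.003,0,-1],[-0.065,0,-0.01,0,-1],[-0.065,0,-0.01,0,-1]])

```text
time: 12.9
ee_pos: [0.5999, -0.1419, 0.2088]
tcp_rot: [82.7, 89.4, -10.8]
wrist_force: [-0.5, -0.5, 1.1]
opening: -0.0003
```

```bash
cat >> h.py <<'E'
def levers(name,z0=.100):
    o=bot.get_obs();print(o['time'],o['ee_pos'].round(4),o['opening'],o['wrist_force'].round(1),o['q'].round(1),axes(o).round(4).tolist())
    c=snap('side'); W=cloud(c); f=c['frame']
    cv2.imwrite(f'pics/{name}.png',cv2.resize(f[150:330,290:420],None,fx=3.3,fy=3.3,interpolation=cv2.INTER_CUBIC))
    a=np.radians(-3.7); R=np.array([[np.cos(a),np.sin(a)],[-np.sin(a),np.cos(a)]])
    B=W.copy(); B[...,:2]=(W[...,:2]-[.5957,-.1955])@R.T
    P=B[150:330,290:420].reshape(-1,3); P=P[(abs(P[:,0])<.009)&(abs(P[:,1])<.055)&(P[:,2]>z0)&(P[:,2]<.16)]
    for y in np.arange(-.055,.055,.005):   # top profile along y
        q=P[(P[:,1]>=y)&(P[:,1]<y+.005)]
        if len(q): print(f'{y*1000:.0f}:{np.percentile(q[:,2],95)*1000:.1f}({len(q)})',end=' ')
    print()
E
python3 -c "
from h import *
levers('half')"
```

```text
12.9 [ 0.5999 -0.1419  0.2088] -0.0002989602277047805 [-0.5 -0.5  1.1] [-13.3  13.3  16.9  93.    0.   80.3] [[0.0105, 0.998, -0.0624], [-0.002, -0.0623, -0.9981], [-0.9999, 0.0106, 0.0014]]
-55:118.9(6) -50:122.4(45) -45:127.1(30) -40:133.3(39) -35:138.6(32) -30:141.8(34) -25:138.0(16) -20:115.0(18) -15:115.2(15) -10:115.9(13) -5:114.9(19) -0:115.1(16) 5:115.0(18) 10:115.9(14) 15:115.9(16) 20:140.3(30) 25:141.7(28) 30:116.6(15) 35:129.1(32) 40:124.4(17) 45:124.0(17) 50:120.6(3)
```

Both levers stand at about 0.8 rad, tips at |y|≈24 and z≈0.141. Now I turn the jaws along y, centred, about 36 mm open, so one finger sits over each handle.

Emit:
apply_moves(commands=[[0,-0.0014,0.0533,-1.571,-0.15],[0,-0.0014,0.0533,-1.571,-0.15],[0,-0.0014,0.0533,-1.571,-0.15],[0,-0.0014,0.0533,-1.571,-0.15],[0,-0.0014,0.0533,-1.571,-0.15],[0,-0.0014,0.0533,-1.571,-0.15],[0,-0.0014,0.0533,-1.571,-0.15],[0,-0.0014,0.0533,-1.571,-0.15],[0,-0.0014,0.0533,-1.571,-0.15],[0,-0.0014,0.0533,-1.571,-0.15],[0,-0.0014,0.0533,-1.571,-0.15],[0,-0.0014,0.0533,-1.571,-0.15]])

```text
time: 14.15
ee_pos: [0.5945, -0.1956, 0.2053]
tcp_rot: [-10.4, 89.6, -13.9]
wrist_force: [0.4, 0.7, -0.3]
opening: 0.0363
```

Emit:
apply_moves(commands=[[0.02,0,0,0,-0.15],[0.04,0,0,0,-0.15],[0.05,0,0,0,-0.15],[0.05,0,0,0,-0.15]])

```text
time: 14.55
ee_pos: [0.594, -0.1955, 0.1533]
tcp_rot: [-9.1, 89.8, -12.7]
wrist_force: [-0.7, 0.2, 0.8]
opening: 0.0361
```

```bash
python3 -c "
from h import *
levers('pre')"
```

```text
14.55 [ 0.594  -0.1955  0.1533] 0.03610924763083636 [-0.7  0.2  0.8] [-18.2  14.3  12.   87.5   0.  -14.6] [[0.0038, 0.0628, 0.998], [-0.0009, 0.998, -0.0628], [-1.0, -0.0006, 0.0038]]
-55:118.2(10) -50:122.7(46) -45:127.4(31) -40:132.8(38) -35:138.3(29) -30:142.6(40) -25:157.1(22) -20:115.2(18) -15:115.3(18) -10:115.8(15) -5:116.0(15) -0:115.0(16) 5:115.3(16) 10:115.8(17) 15:158.8(24) 20:156.0(35) 25:141.5(32) 30:116.5(11) 35:130.0(34) 40:123.3(15) 45:124.3(14) 50:120.8(5)
```

View pics/pre.png

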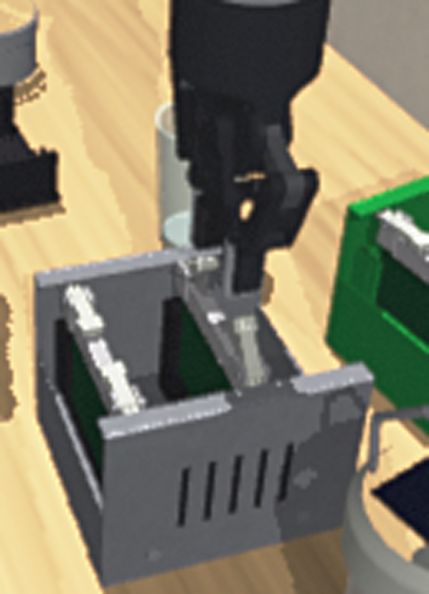

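The fingertips (crop pixel (243,290)) are narrower than the handle tips, so they could slip inside them. I'll open to about 52 mm and press down slowly.

Emit:
apply_moves(commands=[[0,0.001,0.001,0,0.22],[0,0.001,0.001,0,0.22],[0.004,0.001,0.001,0,0.22],[0.008,0.001,0.001,0,0.22],[0.011,0.001,0.001,0,0.22],[0.014,0.001,0.001,0,0.22],[0.017,0.001,0.001,0,0.22],[0.02,0.001,0.001,0,0.22]])

```text
time: 15.4
ee_pos: [0.596, -0.1945, 0.1353]
tcp_rot: [-6.2, 89.6, -9.7]
wrist_force: [-1.0, 2.8, 9.3]
opening: 0.0521
```

```bash
python3 -c "
from h import *
levers('p1')"
```

```text
15.4 [ 0.596  -0.1945  0.1353] 0.05213742007097677 [-1.   2.8  9.3] [-18.1  14.3  10.1  85.4   0.1 -14.5] [[0.0069, 0.0623, 0.998], [-0.0012, 0.9981, -0.0623], [-1.0, -0.0007, 0.0069]]
-55:120.5(19) -50:122.6(38) -45:126.8(28) -40:158.8(72) -35:156.6(50) -30:152.3(37) -25:114.9(11) -20:115.8(17) -15:114.7(14) -10:115.7(16) -5:115.4(17) -0:116.4(14) 5:116.8(19) 10:117.2(15) 15:140.8(25) 20:142.7(31) 25:158.1(91) 30:125.8(23) 35:128.2(28) 40:125.7(17) 45:124.4(10)
```

Emit:
apply_moves(commands=[[0.002,0,0,0,0.22],[0.004,0,0,0,0.22],[0.006,0,0,0,0.22]])

```text
time: 15.75
ee_pos: [0.5965, -0.1941, 0.1304]
tcp_rot: [-2.9, 89.5, -6.5]
wrist_force: [-0.6, 0.1, 7.7]
opening: 0.0521
```

```bash
python3 -c "
from h import *
levers('p2')"
```

```text
15.75 [ 0.5965 -0.1941  0.1304] 0.05205104949994182 [-0.6  0.1  7.7] [-18.1  14.3   9.5  84.7   0.1 -14.5] [[0.0091, 0.0618, 0.998], [-0.001, 0.9981, -0.0618], [-1.0, -0.0005, 0.0091]]
-55:121.2(21) -50:122.2(30) -45:124.9(32) -40:158.2(75) -35:155.8(50) -30:152.4(40) -25:119.9(14) -20:114.9(13) -15:115.4(15) -10:115.8(11) -5:115.3(14) -0:115.6(16) 5:115.7(16) 10:116.1(19) 15:139.2(30) 20:139.3(26) 25:158.5(110) 30:132.5(19) 35:125.2(26) 40:124.4(14) 45:123.6(7)
```

View pics/p2.png

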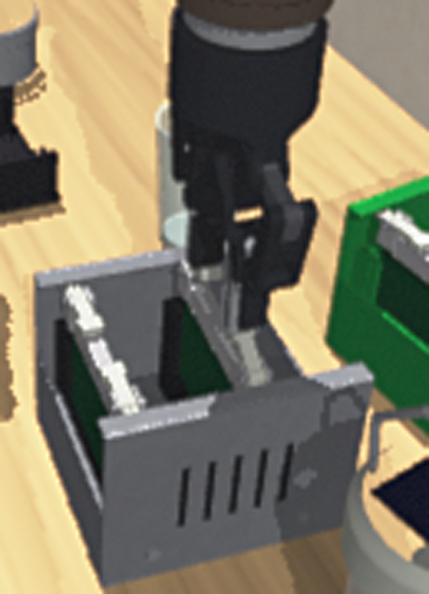

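Both handles are yielding smoothly under the fingers at about 8 N in total. Continuing down.

Emit:
apply_moves(commands=[[0.002,0,0,0,0.22],[0.004,0,0,0,0.22],[0.006,0,0,0,0.22],[0.008,0,0,0,0.22]])

```text
time: 16.2
ee_pos: [0.5977, -0.1947, 0.125]
tcp_rot: [-7.6, 89.2, -11.1]
wrist_force: [-1.2, -0.2, 16.1]
opening: 0.0523
```

```bash
python3 -c "
from h import *
levers('p3')"
```

```text
16.2 [ 0.5977 -0.1947  0.125 ] 0.05229607363759752 [-1.2 -0.2 16.1] [-18.1  14.2   8.7  83.8   0.1 -14.5] [[0.0136, 0.062, 0.998], [-0.0027, 0.9981, -0.0619], [-0.9999, -0.0018, 0.0137]]
-55:119.4(11) -50:121.0(36) -45:122.1(23) -40:158.0(103) -35:157.4(58) -30:153.5(34) -25:158.2(17) -20:114.0(13) -15:113.3(11) -10:114.0(9) -5:113.6(13) -0:114.2(16) 5:114.1(17) 10:114.3(15) 15:132.7(36) 20:132.6(26) 25:158.4(127) 30:151.6(22) 35:121.4(19) 40:122.1(13) 45:123.6(9) 50:110.5(1)
```

The draw-down has begun: the bar is down about 1.5 mm. I'll back off, narrow the grip for more leverage, and press again.

Emit:
apply_moves(commands=[[-0.01,0,-0.002,0,0.22],[-0.01,0,-0.002,0,0.03],[-0.01,0,-0.002,0,0.03],[-0.006,0,-0.002,0,0.03],[-0.002,0,-0.002,0,0.03],[0,0,-0.002,0,0.03],[0.002,0,-0.002,0,0.03],[0.004,0,-0.002,0,0.03]])

```text
time: 17.05
ee_pos: [0.5961, -0.195, 0.1218]
tcp_rot: [-10.5, 89.1, -14.1]
wrist_force: [-1.2, -0.1, 11.2]
opening: 0.044
```

```bash
python3 -c "
from h import *
levers('p4')"
```

```text
17.05 [ 0.5961 -0.195   0.1218] 0.04399883790216766 [-1.2 -0.1 11.2] [-18.1  13.9   8.   83.3   0.1 -14.6] [[0.0152, 0.0623, 0.9979], [-0.0038, 0.9981, -0.0622], [-0.9999, -0.0029, 0.0154]]
-55:117.5(10) -50:118.8(25) -45:120.3(29) -40:121.8(26) -35:155.1(108) -30:156.9(50) -25:114.6(11) -20:112.3(9) -15:112.8(9) -10:108.9(7) -5:111.7(10) -0:111.8(10) 5:112.0(13) 10:112.1(11) 15:125.0(31) 20:156.4(135) 25:147.1(17) 30:143.2(8) 35:114.0(16) 40:115.7(8) 45:118.9(12) 50:119.5(4)
```

Emit:
apply_moves(commands=[[0.0015,0,-0.001,0,0.03],[0.003,0,-0.001,0,0.03],[0.0045,0,-0.001,0,0.03],[0.006,0,-0.001,0,0.03]])

```text
time: 17.5
ee_pos: [0.596, -0.1952, 0.1169]
tcp_rot: [-11.0, 88.9, -14.6]
wrist_force: [-0.8, -2.5, 13.3]
opening: 0.0441
```

```bash
python3 -c "
from h import *
levers('p5')"
```

```text
17.5 [ 0.596  -0.1952  0.1169] 0.04408627570271711 [-0.8 -2.5 13.3] [-18.2  13.7   7.3  82.5   0.1 -14.6] [[0.018, 0.0623, 0.9979], [-0.0047, 0.998, -0.0623], [-0.9998, -0.0035, 0.0183]]
-55:118.0(7) -50:117.8(21) -45:119.2(29) -40:146.9(26) -35:150.9(101) -30:151.2(48) -25:111.9(9) -20:109.5(6) -15:109.0(5) -10:107.6(5) -5:110.5(7) -0:109.9(11) 5:110.6(12) 10:110.3(13) 15:120.1(29) 20:155.8(135) 25:159.4(17) 30:108.3(5) 35:108.3(7) 40:110.5(6) 45:118.5(12) 50:117.1(3)
```

Emit:
apply_moves(commands=[[0.0015,0,0,0,0.03],[0.003,0,0,0,0.03],[0.0045,0,0,0,0.03],[0.0055,0,0,0,0.03]])

```text
time: 17.95
ee_pos: [0.5966, -0.1955, 0.1134]
tcp_rot: [-11.4, 88.8, -14.9]
wrist_force: [-4.9, 1.3, 23.1]
opening: 0.044
```

```bash
python3 -c "
from h import *
levers('p6')"
```

```text
17.95 [ 0.5966 -0.1955  0.1134] 0.044019358582181076 [-4.9  1.3 23.1] [-18.2  13.7   6.8  82.    0.1 -14.6] [[0.0207, 0.0624, 0.9978], [-0.0055, 0.998, -0.0623], [-0.9998, -0.0042, 0.021]]
-55:118.5(9) -50:116.3(17) -45:117.2(28) -40:143.8(28) -35:147.0(93) -30:150.1(52) -25:111.4(7) -20:107.1(4) -15:102.6(2) -10:108.9(5) -5:108.4(7) -0:109.9(9) 5:109.3(11) 10:109.3(11) 15:116.3(30) 20:155.4(139) 25:155.8(14) 30:144.1(4) 35:105.6(5) 40:113.7(7) 45:116.3(14) 50:117.0(6)
```

Emit:
apply_moves(commands=[[0.002,0,0,0,0.03],[0.002,0,0,0,0.03],[-0.03,0,0,0,0.03],[-0.07,0,0,0,0.03],[-0.11,0,0,0,0.03],[-0.11,0,0,0,0.03]])

```text
time: 18.6
ee_pos: [0.5956, -0.1953, 0.2288]
tcp_rot: [-12.2, 88.3, -15.8]
wrist_force: [0.7, 1.0, -0.6]
opening: 0.044
```

```bash
python3 -c "
from h import *
levers('p7',.09)"
```

```text
18.6 [ 0.5956 -0.1953  0.2288] 0.04397022160400044 [ 0.7  1.  -0.6] [-18.2  14.1  20.1  94.4   0.1 -14.6] [[0.0278, 0.0624, 0.9977], [-0.0079, 0.998, -0.0622], [-0.9996, -0.0061, 0.0282]]
-55:118.2(8) -50:117.4(21) -45:118.0(23) -40:117.5(24) -35:116.9(17) -30:117.2(18) -25:116.9(24) -20:117.1(25) -15:116.0(14) -10:108.9(13) -5:108.7(12) -0:109.6(17) 5:108.7(16) 10:109.5(16) 15:116.0(33) 20:116.3(21) 25:116.1(16) 30:116.6(15) 35:117.3(26) 40:117.1(26) 45:116.8(19) 50:116.2(12)
```

View pics/p7.png

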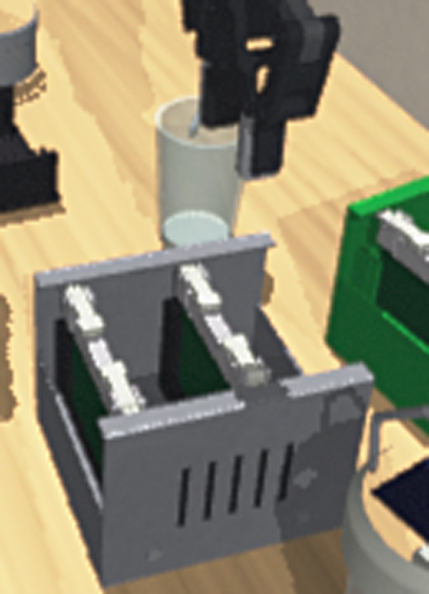

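```bash
python3 - <<'E'
from h import *
a=np.radians(-3.7); R=np.array([[np.cos(a),np.sin(a)],[-np.sin(a),np.cos(a)]])
c=snap('side'); t=snap('top')
for n,cc,b in (('side',c,(290,150,420,330)),('top',t,(350,140,432,230))):
    W=cloud(cc); B=W.copy(); B[...,:2]=(W[...,:2]-[.5957,-.1955])@R.T
    P=B[b[1]:b[3],b[0]:b[2]].reshape(-1,3)
    for nm,x in (('mine',0),('fixed',-.07)):
        q=P[(abs(P[:,0]-x)<.007)&(P[:,2]>.095)&(P[:,2]<.14)]
        for yl,yh in ((-.045,-.035),(-.03,-.017),(-.012,.012),(.017,.03),(.035,.045)):
            k=q[(q[:,1]>yl)&(q[:,1]<yh)]
            if len(k)>2: print(n,nm,yl,len(k),np.percentile(k[:,2],[50,90]).round(4),k[:,0].mean().round(4))
E
```

```text
side mine -0.045 41 [0.116  0.1174] -0.0014
side mine -0.03 58 [0.1148 0.1164] -0.0012
side mine -0.012 64 [0.1074 0.109 ] -0.0015
side mine 0.017 56 [0.1126 0.1165] -0.0005
side mine 0.035 43 [0.1121 0.1173] -0.0022
side fixed -0.045 38 [0.1161 0.117 ] -0.0707
side fixed -0.03 50 [0.1149 0.1167] -0.072
side fixed -0.012 55 [0.1077 0.109 ] -0.0719
side fixed 0.017 46 [0.1149 0.1163] -0.0716
side fixed 0.035 45 [0.1142 0.1169] -0.0724
top mine -0.03 19 [0.1143 0.1178] -0.0012
top mine -0.012 46 [0.1081 0.1102] 0.0004
top mine 0.017 29 [0.1151 0.1178] -0.0002
top mine 0.035 26 [0.1146 0.1186] 0.0001
top fixed -0.03 22 [0.115  0.1176] -0.0701
top fixed -0.012 43 [0.1076 0.1101] -0.0705
top fixed 0.017 28 [0.1153 0.1176] -0.0703
top fixed 0.035 28 [0.1157 0.1179] -0.0703
```

The card's height profile matches the fixed reference card to within about 0.5 mm, and the robot is clear of everything. Handing in.

```bash
python3 -c "
from h import *
print(bot.job_done())"
```

```text
the job is handed in; nothing more can be done
None
```

The charger card is fully home in the grey power box with both levers flat, and the job was handed in at about 19 s of robot time. No verdict was reported.

- **Landing:** I took the green card from the stand and slid it down the empty guides with the levers open. I felt it land about 6 mm above home. The wrist read 13.5 N at first contact, then 7.5 and 9.5 N while I held it. Allowing for guide friction and the card's weight, I estimate 5 to 11 N on the connector; the connector force itself could not be read directly.
- **Levers:** I swung each lever half way with the closed fingers, then pressed both down together with one finger on each. The wrist read 23 N in total at the last check before I backed off.
- **Last checks:** In both cameras the bar and handle tops match the fixed reference card to within about 0.5 mm for the upper readings at each place. The median on the +y handle, seen from the side, read about 2 mm low on my card, probably from mixed pixels, because the top camera agreed there. The gripper was clear of everything, and nothing in the force readings suggested contact with other objects. I did not re-measure the lantern, tumbler, torch or tin.

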